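# Unlock the piece case and put the king away

## Robot

A 6-joint arm with a two-finger parallel gripper is mounted at the origin on the work surface. World frame = base frame: x ahead of the robot, y to its left, z up, the work surface at z = 0. Lengths are in m, angles in rad, forces in N, time in s.
With the tool pointing down it reaches from about 0.325 to 0.925 m from the base axis. Payload 3.1 kg.
Tool frame: the origin (TCP) lies midway between the tips of the shut fingers; the grasp point (between the pads) lies 19 mm behind it; z points along the fingers, y is the line along which they close (so a half turn about z gives the same grasp; the last joint's range is limited). The gripper opens to 85 mm and grips with 20 to 120 N. Pads are 22 mm wide; open, the fingers measure 114 mm over their backs; the gripper's body (76 mm by 85 mm) begins 54 mm behind the grasp point. The pads swing forward as they close: fully open they stand 13 mm farther back than shut.
Start: joints at [-1.454, 0.217, 1.613, -0, 1.311, -0.112], TCP at [0.142, -0.609, 0.231] pointing down, gripper open.
Joint ranges: [-2.75, 2.75], [-0.78, 2.1], [0.31, 2.55], [-1.13, 4.27], [0.13, 2.63], [-2.58, 2.58]. Speed limits (rad/s): [2.79, 2.79, 3.14, 3.14, 3.14, 3.14].

## Interface

Orientations are given as a unit quaternion [w, x, y, z].
In Python, from cell import arm gives the robot as it stands.
- The arm moves only by the tool arm_command, never from a script. Its argument "targets" is a list of rows, each an object of numbers: "tx", "ty", "tz": the shift along the tool's x, y, z in mm; "wx", "wy", "wz": the turn, a rotation vector about the tool's x, y, z in degrees; "gripper": the closure, from 0 (fully open) to 1 (shut). In form: [{"tx": .., "ty": .., "tz": .., "wx": .., "wy": .., "wz": .., "gripper": ..}, ...]. A call has exactly 8 rows; each row shifts and turns the commanded pose from where the row before left it, along the tool's axes as they then stand; what a row does not reach is not made up. A row lasts 1/10 s, in which the tool goes at most 50 mm and 8.59 degrees, less where a joint would pass 70% of its speed; a pose out of reach is approached as far as the arm can. A call is refused whole if a number of a shift passes 50 or a number of a turn 8.59, either way. A call with a gripper value outside its range is refused whole. The fingers move at their own pace and stop on an object; "newtons" is the grip in N (left out, the last holds). Time passes only in rows, so rows that do not move let the fingers close, or fill a call up. It gives the time, the measured TCP pose, the force, the opening and the grip force at its end, in the units of the state.
- arm.observe(): the state, without advancing time (a new reading comes with each control period).
- arm.read_camera(name): name is "scene" or "side" or "wrist"; returns a dict with "img" (480x640x3 uint8, blue, green, red), "depth" (480x640 float32, m along the optical axis (not along the pixel's ray), 0 where there is no reading), "camera_matrix" (3x3 intrinsics, pixels), "R" (3x3) and "t" (3): a world point X has camera coordinates R X + t. Camera axes: x right, y down, z forward; pixel columns grow to the right and rows downward; lengths in m; the calibration is good to about 2 mm. A picture is of the moment at which its call begins.
- arm.finish_job(): hands the job in; it is judged then, once.
Trained networks look in a picture, given as the dict that the camera call returned (one of the last four; its "shot" number tells which), for a name from the list of things; names that differ only in an ending like _2 or _b are one class to them, and where a whole thing is asked for, a point or a joint stands for the part that bears it (a point fixed in the world has none). Each returns a list of dicts, best first, with "conf" (0 to 1); they miss things now and then, are a little off and sometimes report something else, mostly with a low value. They report only what shows in the picture. A call takes as long as a camera call.
- arm.silhouettes(picture, target): "region" (480x640 bool, what is visible of it) and "centre" ([column, row] in pixels, amid what is visible of it).
The state is a dict: "clock": time; "qpos": joint angles; "joint_velocities": joint speeds; "joint_efforts": joint torques, N m; "tool_pos": TCP position; "orientation": TCP orientation; "contact_force": force on the tool from outside, world axes, zero at the start; "ft_torque": the same for the moment, N m; "gripper_width": finger opening in m; "finger_force": force on a finger pad.
Only numpy, scipy, OpenCV 4.12 (cv2) and the standard library are available. Lean on these libraries where they do the work, as an engineer would, in place of code of your own. Each camera call takes 0.05 s, during which the arm holds its last target. There are 200 camera calls.

## Task

Unlock the walnut piece case: turn its three dials, one at a time, until each pointer stands at the brass stud beside its dial, then slide the lid fully open, away from you. Take the king, the largest of the three shogi pieces on the stand, and press it flat and fully home into the large matching cutout in the case, pointed end as the cutout's. Leave the dials on their studs and the lid open, and do not disturb anything else.

Things in the scene. Friction and masses are not known exactly. Their poses are not given: they have to be found in the camera images.
- case: Low walnut piece case, fixed, 176 x 210 x 43 mm. Origin: at table height under the centre of its well; x away from the robot, y left, z up. Near part (x -118 to -48 mm): deck, top z = 43 mm, with three dials at x = -85, y = 75, 0, -75 mm. Far part (x and y within 48 and 75 mm): the well under the lid; in it a cork insert, top z = 22 mm; side walls z = 36 mm, lid guides (beyond y 82 mm) 43 mm.
- cutout (a point): Centre of the floor of the king's cutout, the largest of three in the insert, in its middle (case x = y = 0, z = 14 mm; axes as the case's). Five-sided piece outline 54 mm long, 46 mm wide at the base, pointed end to +x of the case, 8 mm deep, upright walls, 2 mm free all round the king. Under the lid until that is open.
- lid (a joint): Slide of the lid in m: 0 shut, 0.100 fully open. It slides level along the case's +x, away from the robot, out over the far wall, with about 2 N of friction, and stays where left. Locked (3 mm of play, a little more under force) until all three dial pointers stand at their studs within about 0.15 rad.
- lid_handle (a point): Centre of the lid's handle, moving with the lid: a solid wooden rib on the middle of the lid, 12 mm thick along the sliding direction (case x), 70 mm long (case y), 24 mm tall, from the lid's top at z = 43 mm to 67 mm. The point is half-way up (z = 55 mm).
- king_center (a point): Centre (10 mm above the underside) of the king, the largest of three loose five-sided wooden shogi pieces lying flat on the stand: 50 mm long, 20 mm thick, 42 mm wide at the base, 39.5 mm at the shoulders 11.5 mm ahead of the centre, then to the point; about 35 g. x towards its pointed end, which faces away from the robot within about 0.5 rad; z up.
- gold_center (a point): Centre of the middle-sized piece (38 x 31 x 14 mm) on the stand; leave it alone.
- pawn_center (a point): Centre of the smallest piece (32 x 26 x 12 mm) on the stand; leave it alone.
- stand: Captured-piece stand, dark walnut, fixed, to the left of the case; top plate 200 mm (its x) by 110 mm (y), its top at 50 mm height. Origin under its centre. The three pieces lie on it in a row along its x, some 62 mm apart, in any order.
- cup: White porcelain sake cup, 56 mm across, 45 mm tall, in front of the stand; bystander. Origin under its centre.
- burner: Lidded iron incense burner, 84 mm across, 90 mm tall, at the right; bystander. Origin under its centre.
- tea_can: Wooden tea can, 68 mm across, 95 mm tall, at the right; bystander. Origin under its centre.
- dial_left (a joint): The left dial's angle in rad: 0 when its pointer points to the case's +x (away from the robot), growing counter-clockwise seen from above; end stops at -1.7 and +1.7. At its code stud it reads +0.70. Friction about 0.05 N m; stays where left. Starts 0.5 to 1.5 rad from its stud.
- dial_left_grip (a point): On the axis of the left dial (as seen from the robot; left is the case's +y), half-way up its grip bar (z = 61 mm). x along the bar towards the pointer. Brass bar 12 mm thick, 30 mm long, 24 mm tall (z 49 to 73 mm) on an iron disc 40 mm across, top z = 49 mm; a low pointed nose reaches 27 mm from the axis, and a dark line on the bar's top marks that end.
- stud_left (a point): Top of the left dial's code stud, a brass dome 6 mm across set in the deck 31.5 mm from that dial's axis; the only stud beside the plain tick marks around the dial.
- dial_middle (a joint): The middle dial's angle in rad: 0 when its pointer points to the case's +x (away from the robot), growing counter-clockwise seen from above; end stops at -1.7 and +1.7. At its code stud it reads -0.60. Friction about 0.05 N m; stays where left. Starts 0.5 to 1.5 rad from its stud.
- dial_middle_grip (a point): On the axis of the middle dial (as seen from the robot; left is the case's +y), half-way up its grip bar (z = 61 mm). x along the bar towards the pointer. Brass bar 12 mm thick, 30 mm long, 24 mm tall (z 49 to 73 mm) on an iron disc 40 mm across, top z = 49 mm; a low pointed nose reaches 27 mm from the axis, and a dark line on the bar's top marks that end.
- stud_middle (a point): Top of the middle dial's code stud, a brass dome 6 mm across set in the deck 31.5 mm from that dial's axis; the only stud beside the plain tick marks around the dial.
- dial_right (a joint): The right dial's angle in rad: 0 when its pointer points to the case's +x (away from the robot), growing counter-clockwise seen from above; end stops at -1.7 and +1.7. At its code stud it reads +0.35. Friction about 0.05 N m; stays where left. Starts 0.5 to 1.5 rad from its stud.
- dial_right_grip (a point): On the axis of the right dial (as seen from the robot; left is the case's +y), half-way up its grip bar (z = 61 mm). x along the bar towards the pointer. Brass bar 12 mm thick, 30 mm long, 24 mm tall (z 49 to 73 mm) on an iron disc 40 mm across, top z = 49 mm; a low pointed nose reaches 27 mm from the axis, and a dark line on the bar's top marks that end.
- stud_right (a point): Top of the right dial's code stud, a brass dome 6 mm across set in the deck 31.5 mm from that dial's axis; the only stud beside the plain tick marks around the dial.

How it is judged:
On the way, in this order (a step that is already met when the one before it is completed fails the run):
1. all three dial pointers stand at their studs (value of joint dial_left between 0.5 and 0.9 rad and value of joint dial_middle between -0.8 and -0.4 rad and value of joint dial_right between 0.15 and 0.55 rad), for 0.05 s.
2. the lid is slid open (value of joint lid above 0.085 m), for 0.2 s.
3. the king lies fully home in the large cutout (horizontal distance between king_center and cutout below 0.006 m and z of king_center in the frame of cutout below 0.0125 m and angle between king_center's own z axis and vertical below 0.09 rad and angle between the x axis of king_center and the x axis of case, either way round below 0.15 rad), for 0.2 s.
At the end, for the whole second after the job is handed in: All three dials within 0.2 rad of their studs; lid open at least 85 mm of its 100 mm; king flat (within 0.09 rad) in the large cutout, centred within 6 mm, at most 2.5 mm above fully home, in line with the case within 0.15 rad, released and at rest (all of step 1 and all of step 3 and value of joint lid above 0.085 m and linear speed of king below 0.02 m/s and contact force between king and the fingers below 0.1 N); the robot touches nothing.
It fails at once if a bystander (another piece, cup, burner or tea can) is moved more than 25 mm (distance of any of gold_center, pawn_center, cup, burner, tea_can from where it was at the start of the episode above 0.025 m).
It also fails if it takes over 72 s, if anything falls off the work surface, if the arm or the gripper's body presses on something with over 40 N, if the wrist force passes 120 N, or if a joint passes its speed limit or range.

## Working session

There is one attempt and no reset: what is moved stays moved. The work goes in short steps, Python scripts to look and compute and a tool call to move; the robot and the scene stay as the last step left them, time stands still between calls to the robot, and variables do not carry over. Pictures are saved under pics/ and viewed, at most 10 in all, crops included, and the job is handed in when it is done.

Besides the shell and the picture viewer there is one more tool, called by a JSON object that holds its "name" and its "arguments". arm_command: Moves the arm, as the interface text tells. Its arguments: {"type":"object","properties":{"targets":{"type":"array","items":{"type":"object","properties":{"tx":{"type":"number"},"ty":{"type":"number"},"tz":{"type":"number"},"wx":{"type":"number"},"wy":{"type":"number"},"wz":{"type":"number"},"gripper":{"type":"number"}}}},"newtons":{"type":"number"}},"required":["targets"]}

```bash
mkdir -p pics; ls; cat > h.py <<'E'
import numpy as np, cv2
from cell import arm
from scipy.spatial.transform import Rotation as Ro
def state():
    s=arm.observe(); q=s["orientation"]; R=Ro.from_quat([q[1],q[2],q[3],q[0]]).as_matrix()
    return s,np.array(s["tool_pos"]),R
def pts(p,mask):
    v,u=np.nonzero(mask&(p["depth"]>0)); d=p["depth"][v,u]; K=np.array(p["camera_matrix"])
    c=np.stack([(u-K[0,2])/K[0,0]*d,(v-K[1,2])/K[1,1]*d,d],1)
    return (c-np.array(p["t"]))@np.array(p["R"]), u, v
def ray(p,u,v,z):
    K=np.array(p["camera_matrix"]);R=np.array(p["R"]);t=np.array(p["t"])
    d=R.T@np.array([(u-K[0,2])/K[0,0],(v-K[1,2])/K[1,1],1]); o=-R.T@t
    return o+d*(z-o[2])/d[2]
def ortho(p,c,yaw,half,z,n=600):
    # top view rectified at height z: up = +x of frame, left=+y
    K=np.array(p["camera_matrix"]);R=np.array(p["R"]);t=np.array(p["t"])
    g=np.linspace(half,-half,n); Y,X=np.meshgrid(g,g)
    W=np.stack([c[0]+np.cos(yaw)*X-np.sin(yaw)*Y,c[1]+np.sin(yaw)*X+np.cos(yaw)*Y,np.full_like(X,z)],-1)
    q=(W@R.T+t)@K.T; m=(q[...,:2]/q[...,2:]).astype(np.float32)
    return cv2.remap(p["img"],m[...,0],m[...,1],cv2.INTER_LINEAR)
def rel(x,y,z,R,pos): # world target -> tool mm shift
    return np.round(R.T@(np.array([x,y,z])-pos)*1000,1)
E
python3 - <<'E'
from h import *
s,p,R=state(); print(s["clock"],p,R.round(3).tolist())
S={n:arm.read_camera(n) for n in("scene","side","wrist")}
cv2.imwrite("pics/a.png",np.vstack([np.hstack([cv2.resize(S["scene"]["img"],(400,300)),cv2.resize(S["side"]["img"],(400,300))]),np.hstack([cv2.resize(S["wrist"]["img"],(400,300)),np.zeros((300,400,3),np.uint8)])]))
for n in S: print(n,(-np.array(S[n]["R"]).T@np.array(S[n]["t"])).round(3), np.array(S[n]["camera_matrix"])[0,0])
for n in ("scene","side"):
  for o in ["case","lid_handle","king_center","gold_center","pawn_center","stand","cup","burner","tea_can","dial_left_grip","dial_middle_grip","dial_right_grip"]:
    for r in arm.silhouettes(S[n],o)[:2]:
        P,_,_=pts(S[n],r["region"]); print(n,o,round(r["conf"],2),np.round(r["centre"]),len(P),np.median(P,0).round(3) if len(P) else"")
E
```

```text
pics
0.0 [ 0.14167149 -0.60791981  0.22997612] [[0.974, 0.227, -0.0], [0.227, -0.974, 0.002], [0.0, -0.002, -1.0]]
scene [1.091 0.435 0.721] 518.146295504785
side [ 0.181 -0.678  0.912] 539.0594808130842
wrist [ 0.211 -0.593  0.372] 349.70625927088884
scene case 0.68 [289. 248.] 7810 [ 0.541 -0.114  0.043]
scene case 0.21 [413. 372.] 467 [0.635 0.237 0.064]
scene lid_handle 0.69 [280. 246.] 2704 [ 0.552 -0.122  0.044]
scene gold_center 0.79 [413. 371.] 466 [0.635 0.236 0.064]
scene pawn_center 0.65 [452. 328.] 280 [0.511 0.236 0.062]
scene pawn_center 0.26 [307. 219.] 279 [ 0.466 -0.134  0.051]
scene stand 0.95 [424. 359.] 5734 [0.596 0.247 0.05 ]
scene cup 0.91 [543. 320.] 1019 [0.369 0.335 0.03 ]
scene burner 0.59 [169. 212.] 1256 [ 0.636 -0.381  0.053]
scene tea_can 0.61 [430. 343.] 776 [0.576 0.232 0.07 ]
scene tea_can 0.43 [292. 249.] 7777 [ 0.542 -0.114  0.043]
scene dial_middle_grip 0.57 [308. 221.] 249 [ 0.468 -0.133  0.051]
scene dial_right_grip 0.69 [280. 210.] 246 [ 0.473 -0.209  0.055]
scene dial_right_grip 0.56 [336. 237.] 275 [ 0.461 -0.06   0.055]
side case 0.95 [326. 
[... 164 characters left out ...]
g_center 0.65 [271. 144.] 346 [0.566 0.218 0.068]
side king_center 0.6 [275. 155.] 2413 [0.56  0.202 0.048]
side gold_center 0.74 [296. 139.] 203 [0.627 0.226 0.061]
side pawn_center 0.51 [294. 138.] 178 [0.628 0.227 0.062]
side stand 0.97 [275. 157.] 2579 [0.557 0.204 0.048]
side cup 0.94 [174. 157.] 512 [0.365 0.325 0.029]
side burner 0.85 [450. 359.] 1838 [ 0.608 -0.416  0.063]
side tea_can 0.64 [389. 417.] 2194 [ 0.448 -0.464  0.093]
side dial_left_grip 0.61 [249. 155.] 129 [0.506 0.227 0.06 ]
side dial_middle_grip 0.89 [304. 280.] 292 [ 0.457 -0.148  0.051]
side dial_middle_grip 0.74 [342. 265.] 3050 [ 0.541 -0.144  0.043]
side dial_right_grip 0.74 [326. 306.] 332 [ 0.464 -0.222  0.054]
```

View pics/a.png

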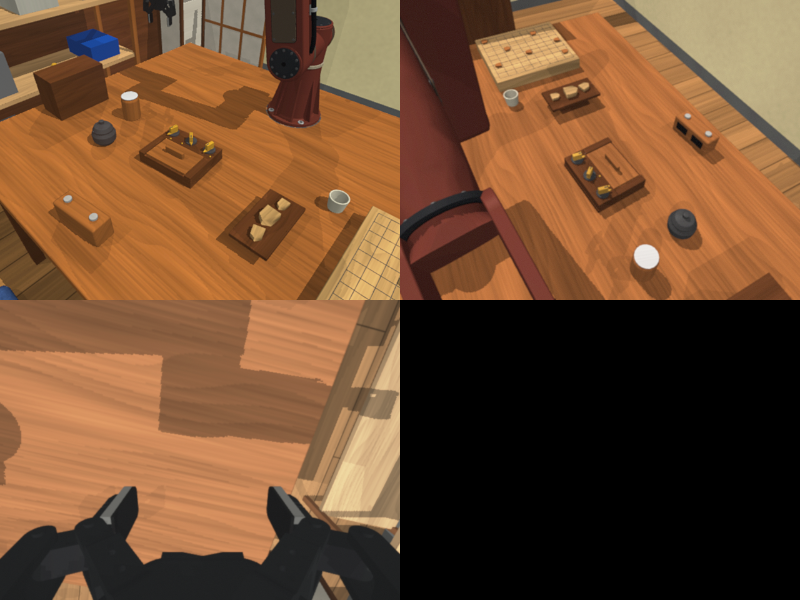

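```bash
python3 - <<'E'
from h import *
s,p,R=state()
w=arm.read_camera("wrist"); print(np.array(w["R"]).round(3), (R.T@((-np.array(w["R"]).T@np.array(w["t"]))-p)).round(3))
sc=arm.read_camera("scene")
P,u,v=pts(sc,np.ones((480,640),bool))
# flat lid/deck plane points 41..45mm
m=(abs(P[:,2]-.043)<.003)&(abs(P[:,0]-.53)<.17)&(abs(P[:,1]+.13)<.16)
r=cv2.minAreaRect((P[m,:2]*1000).astype(np.float32)); print(r)
print(rel(.40,-.13,.25,R,p))
E
```

```text
[[ 0.227 -0.974 -0.   ]
 [-0.935 -0.218  0.278]
 [-0.271 -0.063 -0.96 ]] [ 0.071  0.001 -0.142]
((514.4935302734375, -134.8438720703125), (177.56051635742188, 213.01429748535156), 4.69137716293335)
[ 360.1 -407.7  -18.7]
```

{"name": "arm_command", "arguments": {"targets": [{"tx": 34, "ty": -36}, {"tx": 34, "ty": -36}, {"tx": 34, "ty": -36}, {"tx": 34, "ty": -36}, {"tx": 34, "ty": -36}, {"tx": 34, "ty": -36}, {"tx": 34, "ty": -36}, {"tx": 34, "ty": -36}]}}

```text
$.targets[0]: bad value
```

{"name": "arm_command", "arguments": {"targets": [{"tx": 34, "ty": -36}, {"tx": 34, "ty": -36}, {"tx": 34, "ty": -36}, {"tz": -20}, {"wz": 8.4}, {}, {}, {}]}}

```text
$.targets[0]: bad value
```

```bash
python3 - <<'E'
from h import *
s,p,R=state(); print(s["clock"],p,R.round(3).tolist(),s["gripper_width"])
w=arm.read_camera("wrist")
np.save("w0.npy",w,allow_pickle=True)
P,u,v=pts(w,np.ones((480,640),bool))
m=(abs(P[:,2]-.043)<.002)&(abs(P[:,0]-.53)<.17)&(abs(P[:,1]+.13)<.16)
r=cv2.minAreaRect((P[m,:2]*1000).astype(np.float32)); print(r)
cv2.imwrite("pics/b.png",w["img"])
cv2.imwrite("pics/c.png",ortho(w,(.5445,-.1325),.082,.13,.049))
E
```

```text
1.45 [ 0.1417687  -0.60871365  0.23130458] [[0.974, 0.227, 0.0], [0.227, -0.974, 0.0], [0.0, 0.0, -1.0]] 0.08549246875975233
((0.0, 0.0), (0.0, 0.0), 0.0)
```

View pics/b.png

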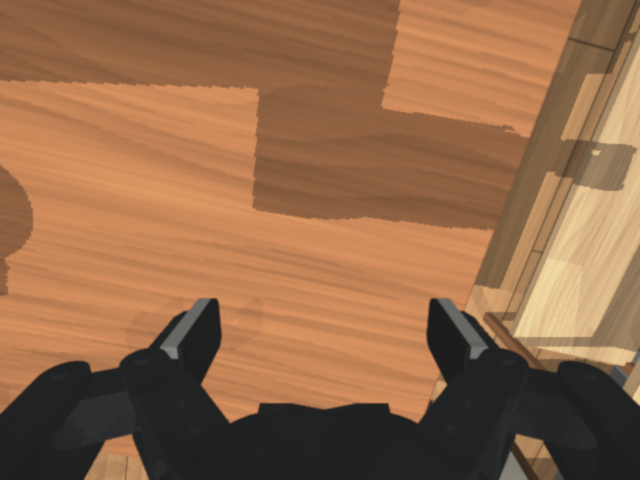

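The arm hasn't moved, so this is the empty table with the fingers at rows 300 and below. The rows were refused, apparently because each one needs all its keys.

{"name": "arm_command", "arguments": {"targets": [{"tx": 34, "ty": -36, "tz": 0, "wx": 0, "wy": 0, "wz": 0, "gripper": 0}, {"tx": 34, "ty": -36, "tz": 0, "wx": 0, "wy": 0, "wz": 0, "gripper": 0}, {"tx": 34, "ty": -36, "tz": 0, "wx": 0, "wy": 0, "wz": 0, "gripper": 0}, {"tx": 34, "ty": -36, "tz": 0, "wx": 0, "wy": 0, "wz": 0, "gripper": 0}, {"tx": 34, "ty": -36, "tz": 0, "wx": 0, "wy": 0, "wz": 0, "gripper": 0}, {"tx": 34, "ty": -36, "tz": 0, "wx": 0, "wy": 0, "wz": 0, "gripper": 0}, {"tx": 34, "ty": -36, "tz": 0, "wx": 0, "wy": 0, "wz": 0, "gripper": 0}, {"tx": 34, "ty": -36, "tz": 0, "wx": 0, "wy": 0, "wz": 0, "gripper": 0}]}}

```text
clock: 2.3
tool_pos: [0.3421, -0.2648, 0.2317]
orientation: [0.0, 0.994, 0.114, 0.0]
contact_force: [0.3, 0.0, -0.2]
gripper_width: 0.0854
finger_force: 0.0
```

{"name": "arm_command", "arguments": {"targets": [{"tx": 34, "ty": -36, "tz": 0, "wx": 0, "wy": 0, "wz": 0, "gripper": 0}, {"tx": 34, "ty": -36, "tz": 0, "wx": 0, "wy": 0, "wz": 0, "gripper": 0}, {"tx": 34, "ty": -36, "tz": 0, "wx": 0, "wy": 0, "wz": 0, "gripper": 0}, {"tx": 0, "ty": 0, "tz": -20, "wx": 0, "wy": 0, "wz": 0, "gripper": 0}, {"tx": 0, "ty": 0, "tz": 0, "wx": 0, "wy": 0, "wz": 8.4, "gripper": 0}, {"tx": 0, "ty": 0, "tz": 0, "wx": 0, "wy": 0, "wz": 0, "gripper": 0}, {"tx": 0, "ty": 0, "tz": 0, "wx": 0, "wy": 0, "wz": 0, "gripper": 0}, {"tx": 0, "ty": 0, "tz": 0, "wx": 0, "wy": 0, "wz": 0, "gripper": 0}]}}

```text
clock: 3.1
tool_pos: [0.4157, -0.1384, 0.2508]
orientation: [-0.0, 0.999, 0.042, -0.0]
contact_force: [0.2, -0.1, -0.1]
gripper_width: 0.0854
finger_force: 0.0
```

```bash
cat > look.py <<'E'
from h import *
s,p,R=state(); print(s["clock"],p,R.round(3).tolist(),s["gripper_width"])
w=arm.read_camera("wrist")
np.save("w0.npy",w,allow_pickle=True)
P,u,v=pts(w,np.ones((480,640),bool))
m=(abs(P[:,2]-.043)<.002)&(abs(P[:,0]-.53)<.17)&(abs(P[:,1]+.13)<.16)
r=cv2.minAreaRect((P[m,:2]*1000).astype(np.float32)); print(r)
cv2.imwrite("pics/b1.png",w["img"])
cv2.imwrite("pics/c1.png",ortho(w,(.5,-.136),.082,.13,.049))
E
python3 look.py
```

```text
3.1 [ 0.41570732 -0.13841005  0.25077815] [[0.997, 0.083, -0.001], [0.083, -0.997, 0.0], [-0.001, -0.001, -1.0]] 0.08544918857359568
((514.8945922851562, -136.12905883789062), (173.17713928222656, 210.5140380859375), 4.737730979919434)
```

View pics/c1.png

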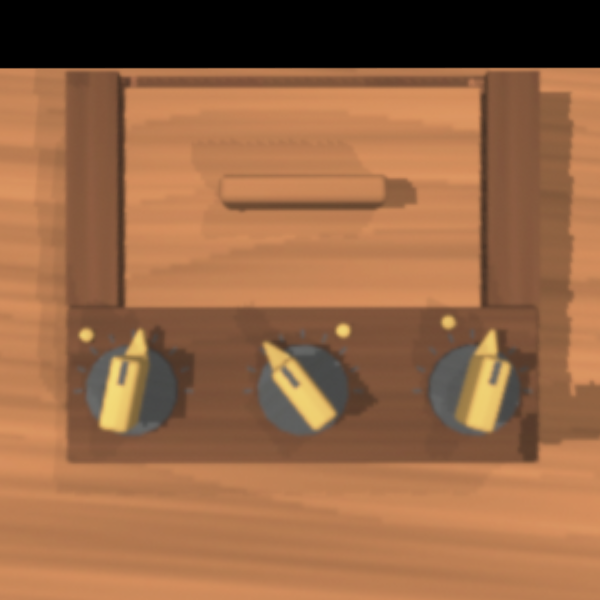

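The top view (0.433 mm/px) shows the shut lid and its handle at about (303,190). The dial discs are centred at (131,390), (303,390) and (475,390). The noses are at (140,330), (265,343) and (489,330), and the studs at (86,335), (343,330) and (448,322). Next I'll measure the bar angles from depth.

```bash
python3 - <<'E'
from h import *
w=np.load("w0.npy",allow_pickle=True).item()
P,u,v=pts(w,np.ones((480,640),bool))
s,p,R=state(); print(s["qpos"])
o=np.array([.4606,-.1407]);ex=np.array([.9966,.0819]);ey=np.array([-.0819,.9966])
for n,k in(("L",.075),("M",0),("R",-.075)):
    c=o+k*ey
    m=(P[:,2]>.066)&(P[:,2]<.08)&(np.linalg.norm(P[:,:2]-c,axis=1)<.03)
    q=P[m,:2]; q=np.stack([(q-c)@ex,(q-c)@ey],1)*1000
    r=cv2.minAreaRect(q.astype(np.float32)); d=np.linalg.svd(q-q.mean(0))[2][0] if 0 else np.linalg.eigh(np.cov(q.T))[1][:,1]
    print(n,c.round(4),m.sum(),r,np.arctan(d[1]/d[0]),np.median(P[m,2]))
E
```

```text
[-4.81974852e-01 -2.16254582e-01  2.00968115e+00  4.59830061e-05
  1.34915218e+00  1.00616699e+00]
L [ 0.4545 -0.066 ] 468 ((0.19193077087402344, 0.07617568969726562), (12.399296760559082, 30.16836166381836), 78.2490463256836) -0.19546075485116501 0.07180466095501027
M [ 0.4606 -0.1407] 443 ((0.25661659240722656, 0.0887451171875), (30.090116500854492, 12.004257202148438), 38.204376220703125) 0.6673379763385033 0.07183492620154322
R [ 0.4667 -0.2154] 475 ((0.2993736267089844, 0.2758808135986328), (12.328128814697266, 29.950927734375), 74.27384185791016) -0.2715311491420653 0.07172235432837645
```

{"name": "arm_command", "arguments": {"newtons": 40, "targets": [{"tx": 22, "ty": 40.5, "tz": 0, "wx": 0, "wy": 0, "wz": 0, "gripper": 0.5}, {"tx": 22.4, "ty": 40.5, "tz": 0, "wx": 0, "wy": 0, "wz": 0, "gripper": 0.5}, {"tx": 0, "ty": 0, "tz": 50, "wx": 0, "wy": 0, "wz": 7.8, "gripper": 0.5}, {"tx": 0, "ty": 0, "tz": 50, "wx": 0, "wy": 0, "wz": 7.8, "gripper": 0.5}, {"tx": 0, "ty": 0, "tz": 40, "wx": 0, "wy": 0, "wz": 0, "gripper": 0.5}, {"tx": 0, "ty": 0, "tz": 10, "wx": 0, "wy": 0, "wz": 0, "gripper": 0.5}, {"tx": 0, "ty": 0, "tz": 0, "wx": 0, "wy": 0, "wz": 0, "gripper": 0.5}, {"tx": 0, "ty": 0, "tz": 0, "wx": 0, "wy": 0, "wz": 0, "gripper": 0.5}]}}

```text
clock: 3.95
tool_pos: [0.4685, -0.2164, 0.1033]
orientation: [0.001, 0.995, -0.095, 0.002]
contact_force: [-0.1, 0.2, -0.1]
gripper_width: 0.0432
finger_force: 0.0
```

{"name": "arm_command", "arguments": {"newtons": 40, "targets": [{"tx": -1.9, "ty": -0.6, "tz": 25, "wx": 0, "wy": 0, "wz": 0, "gripper": 0.5}, {"tx": 0, "ty": 0, "tz": 20, "wx": 0, "wy": 0, "wz": 0, "gripper": 0.5}, {"tx": 0, "ty": 0, "tz": 4, "wx": 0, "wy": 0, "wz": 0, "gripper": 0.5}, {"tx": 0, "ty": 0, "tz": 0, "wx": 0, "wy": 0, "wz": 0, "gripper": 1}, {"tx": 0, "ty": 0, "tz": 0, "wx": 0, "wy": 0, "wz": 0, "gripper": 1}, {"tx": 0, "ty": 0, "tz": 0, "wx": 0, "wy": 0, "wz": 0, "gripper": 1}, {"tx": 0, "ty": 0, "tz": 0, "wx": 0, "wy": 0, "wz": 0, "gripper": 1}, {"tx": 0, "ty": 0, "tz": 0, "wx": 0, "wy": 0, "wz": 0, "gripper": 1}]}}

```text
clock: 4.75
tool_pos: [0.4672, -0.2148, 0.0547]
orientation: [0.0, 0.995, -0.095, 0.002]
contact_force: [0.5, 2.7, 6.6]
gripper_width: 0.0109
finger_force: 41.4
```

{"name": "arm_command", "arguments": {"newtons": 40, "targets": [{"tx": 0, "ty": 0, "tz": -1, "wx": 0, "wy": 0, "wz": -6, "gripper": 1}, {"tx": 0, "ty": 0, "tz": 0, "wx": 0, "wy": 0, "wz": -6, "gripper": 1}, {"tx": 0, "ty": 0, "tz": 0, "wx": 0, "wy": 0, "wz": -6, "gripper": 1}, {"tx": 0, "ty": 0, "tz": 0, "wx": 0, "wy": 0, "wz": -6, "gripper": 1}, {"tx": 0, "ty": 0, "tz": 0, "wx": 0, "wy": 0, "wz": -6, "gripper": 1}, {"tx": 0, "ty": 0, "tz": 0, "wx": 0, "wy": 0, "wz": -6, "gripper": 1}, {"tx": 0, "ty": 0, "tz": 0, "wx": 0, "wy": 0, "wz": 0, "gripper": 1}, {"tx": 0, "ty": 0, "tz": 0, "wx": 0, "wy": 0, "wz": 0, "gripper": 1}]}}

```text
clock: 5.55
tool_pos: [0.4672, -0.2146, 0.0547]
orientation: [0.001, 0.976, 0.216, 0.002]
contact_force: [2.7, 3.6, 4.2]
gripper_width: 0.0111
finger_force: 40.9
```

{"name": "arm_command", "arguments": {"newtons": 40, "targets": [{"tx": 0, "ty": 0, "tz": 0, "wx": 0, "wy": 0, "wz": 0, "gripper": 0.5}, {"tx": 0, "ty": 0, "tz": 0, "wx": 0, "wy": 0, "wz": 0, "gripper": 0.5}, {"tx": 0, "ty": 0, "tz": 0, "wx": 0, "wy": 0, "wz": 0, "gripper": 0.5}, {"tx": 0, "ty": 0, "tz": -25, "wx": 0, "wy": 0, "wz": 0, "gripper": 0.5}, {"tx": 0, "ty": 0, "tz": -25, "wx": 0, "wy": 0, "wz": 0, "gripper": 0.5}, {"tx": 12.6, "ty": -35, "tz": 0, "wx": 0, "wy": 0, "wz": 0, "gripper": 0.5}, {"tx": 12.6, "ty": -35, "tz": 0, "wx": 0, "wy": 0, "wz": 0, "gripper": 0.5}, {"tx": 0, "ty": 0, "tz": 0, "wx": 0, "wy": 0, "wz": -6, "gripper": 0.5}]}}

```text
clock: 6.35
tool_pos: [0.4565, -0.1369, 0.1024]
orientation: [-0.001, 0.963, 0.27, -0.001]
contact_force: [0.4, -0.8, -0.2]
gripper_width: 0.043
finger_force: 0.0
```

{"name": "arm_command", "arguments": {"newtons": 40, "targets": [{"tx": 0, "ty": 0, "tz": 0, "wx": 0, "wy": 0, "wz": -6, "gripper": 0.5}, {"tx": 0, "ty": 0, "tz": 0, "wx": 0, "wy": 0, "wz": -6, "gripper": 0.5}, {"tx": 0, "ty": 0, "tz": 10, "wx": 0, "wy": 0, "wz": 0, "gripper": 0.5}, {"tx": 0, "ty": 0, "tz": 0, "wx": 0, "wy": 0, "wz": 0, "gripper": 0.5}, {"tx": 0, "ty": 0, "tz": 0, "wx": 0, "wy": 0, "wz": 0, "gripper": 0.5}, {"tx": 0, "ty": 0, "tz": 0, "wx": 0, "wy": 0, "wz": 0, "gripper": 0.5}, {"tx": 0, "ty": 0, "tz": 0, "wx": 0, "wy": 0, "wz": 0, "gripper": 0.5}, {"tx": 0, "ty": 0, "tz": 0, "wx": 0, "wy": 0, "wz": 0, "gripper": 0.5}]}}

```text
clock: 7.15
tool_pos: [0.4586, -0.1404, 0.0935]
orientation: [0.0, 0.93, 0.367, 0.0]
contact_force: [-0.5, 0.3, -0.4]
gripper_width: 0.0427
finger_force: 0.0
```

{"name": "arm_command", "arguments": {"newtons": 40, "targets": [{"tx": 1.3, "ty": 1.6, "tz": 15, "wx": 0, "wy": 0, "wz": 0, "gripper": 0.5}, {"tx": 0, "ty": 0, "tz": 20, "wx": 0, "wy": 0, "wz": 0, "gripper": 0.5}, {"tx": 0, "ty": 0, "tz": 3, "wx": 0, "wy": 0, "wz": 0, "gripper": 0.5}, {"tx": 0, "ty": 0, "tz": 0, "wx": 0, "wy": 0, "wz": 0, "gripper": 1}, {"tx": 0, "ty": 0, "tz": 0, "wx": 0, "wy": 0, "wz": 0, "gripper": 1}, {"tx": 0, "ty": 0, "tz": 0, "wx": 0, "wy": 0, "wz": 0, "gripper": 1}, {"tx": 0, "ty": 0, "tz": 0, "wx": 0, "wy": 0, "wz": 0, "gripper": 1}, {"tx": 0, "ty": 0, "tz": 0, "wx": 0, "wy": 0, "wz": 7, "gripper": 1}]}}

```text
clock: 7.95
tool_pos: [0.4605, -0.1402, 0.0562]
orientation: [-0.0, 0.951, 0.309, -0.0]
contact_force: [-3.5, 3.1, 6.0]
gripper_width: 0.0111
finger_force: 40.7
```

{"name": "arm_command", "arguments": {"newtons": 40, "targets": [{"tx": 0, "ty": 0, "tz": 0, "wx": 0, "wy": 0, "wz": 8.2, "gripper": 1}, {"tx": 0, "ty": 0, "tz": 0, "wx": 0, "wy": 0, "wz": 8.2, "gripper": 1}, {"tx": 0, "ty": 0, "tz": 0, "wx": 0, "wy": 0, "wz": 8.2, "gripper": 1}, {"tx": 0, "ty": 0, "tz": 0, "wx": 0, "wy": 0, "wz": 8.2, "gripper": 1}, {"tx": 0, "ty": 0, "tz": 0, "wx": 0, "wy": 0, "wz": 8.2, "gripper": 1}, {"tx": 0, "ty": 0, "tz": 0, "wx": 0, "wy": 0, "wz": 8.2, "gripper": 1}, {"tx": 0, "ty": 0, "tz": 0, "wx": 0, "wy": 0, "wz": 8.2, "gripper": 1}, {"tx": 0, "ty": 0, "tz": 0, "wx": 0, "wy": 0, "wz": 8.2, "gripper": 1}]}}

```text
clock: 8.75
tool_pos: [0.4604, -0.1399, 0.0562]
orientation: [-0.001, 0.966, -0.257, -0.001]
contact_force: [-2.7, 3.8, 5.9]
gripper_width: 0.011
finger_force: 40.7
```

{"name": "arm_command", "arguments": {"newtons": 40, "targets": [{"tx": 0, "ty": 0, "tz": 0, "wx": 0, "wy": 0, "wz": 0, "gripper": 1}, {"tx": 0, "ty": 0, "tz": 0, "wx": 0, "wy": 0, "wz": 0, "gripper": 1}, {"tx": 0, "ty": 0, "tz": 0, "wx": 0, "wy": 0, "wz": 0, "gripper": 0.5}, {"tx": 0, "ty": 0, "tz": 0, "wx": 0, "wy": 0, "wz": 0, "gripper": 0.5}, {"tx": 0, "ty": 0, "tz": 0, "wx": 0, "wy": 0, "wz": 0, "gripper": 0.5}, {"tx": 0, "ty": 0, "tz": -15, "wx": 0, "wy": 0, "wz": 0, "gripper": 0.5}, {"tx": 0, "ty": 0, "tz": -30, "wx": 0, "wy": 0, "wz": 0, "gripper": 0.5}, {"tx": 0, "ty": 0, "tz": 0, "wx": 0, "wy": 0, "wz": 0, "gripper": 0.5}]}}

```text
clock: 9.55
tool_pos: [0.464, -0.1423, 0.1042]
orientation: [0.001, 0.967, -0.255, 0.004]
contact_force: [1.1, 0.5, 0.2]
gripper_width: 0.0428
finger_force: 0.0
```

{"name": "arm_command", "arguments": {"newtons": 40, "targets": [{"tx": -21, "ty": -31, "tz": 0, "wx": 0, "wy": 0, "wz": 0, "gripper": 0.5}, {"tx": -21, "ty": -31, "tz": 0, "wx": 0, "wy": 0, "wz": 0, "gripper": 0.5}, {"tx": 0, "ty": 0, "tz": 0, "wx": 0, "wy": 0, "wz": -7.7, "gripper": 0.5}, {"tx": 0, "ty": 0, "tz": 0, "wx": 0, "wy": 0, "wz": -7.7, "gripper": 0.5}, {"tx": 0, "ty": 0, "tz": 10, "wx": 0, "wy": 0, "wz": -7.7, "gripper": 0.5}, {"tx": 0, "ty": 0, "tz": 0, "wx": 0, "wy": 0, "wz": 0, "gripper": 0.5}, {"tx": 0, "ty": 0, "tz": 0, "wx": 0, "wy": 0, "wz": 0, "gripper": 0.5}, {"tx": 0, "ty": 0, "tz": 0, "wx": 0, "wy": 0, "wz": 0, "gripper": 0.5}]}}

```text
clock: 10.35
tool_pos: [0.4546, -0.0661, 0.0903]
orientation: [0.0, 0.998, -0.057, 0.0]
contact_force: [-0.3, 0.5, -0.1]
gripper_width: 0.0428
finger_force: 0.0
```

{"name": "arm_command", "arguments": {"newtons": 40, "targets": [{"tx": 0, "ty": 0, "tz": 15, "wx": 0, "wy": 0, "wz": 0, "gripper": 0.5}, {"tx": 0, "ty": 0, "tz": 17, "wx": 0, "wy": 0, "wz": 0, "gripper": 0.5}, {"tx": 0, "ty": 0, "tz": 3, "wx": 0, "wy": 0, "wz": 0, "gripper": 0.5}, {"tx": 0, "ty": 0, "tz": 0, "wx": 0, "wy": 0, "wz": 0, "gripper": 1}, {"tx": 0, "ty": 0, "tz": 0, "wx": 0, "wy": 0, "wz": 0, "gripper": 1}, {"tx": 0, "ty": 0, "tz": 0, "wx": 0, "wy": 0, "wz": 0, "gripper": 1}, {"tx": 0, "ty": 0, "tz": 0, "wx": 0, "wy": 0, "wz": 0, "gripper": 1}, {"tx": 0, "ty": 0, "tz": 0, "wx": 0, "wy": 0, "wz": -7, "gripper": 1}]}}

```text
clock: 11.15
tool_pos: [0.4553, -0.0653, 0.0562]
orientation: [-0.001, 1.0, 0.006, 0.001]
contact_force: [0.5, 4.4, 3.2]
gripper_width: 0.0112
finger_force: 41.5
```

{"name": "arm_command", "arguments": {"newtons": 40, "targets": [{"tx": 0, "ty": 0, "tz": 0, "wx": 0, "wy": 0, "wz": -7.4, "gripper": 1}, {"tx": 0, "ty": 0, "tz": 0, "wx": 0, "wy": 0, "wz": -7.4, "gripper": 1}, {"tx": 0, "ty": 0, "tz": 0, "wx": 0, "wy": 0, "wz": -7.4, "gripper": 1}, {"tx": 0, "ty": 0, "tz": 0, "wx": 0, "wy": 0, "wz": -7.4, "gripper": 1}, {"tx": 0, "ty": 0, "tz": 0, "wx": 0, "wy": 0, "wz": -7.4, "gripper": 1}, {"tx": 0, "ty": 0, "tz": 0, "wx": 0, "wy": 0, "wz": -7.4, "gripper": 1}, {"tx": 0, "ty": 0, "tz": 0, "wx": 0, "wy": 0, "wz": 0, "gripper": 1}, {"tx": 0, "ty": 0, "tz": 0, "wx": 0, "wy": 0, "wz": 0, "gripper": 1}]}}

```text
clock: 11.95
tool_pos: [0.4551, -0.0647, 0.0562]
orientation: [-0.001, 0.924, 0.383, 0.001]
contact_force: [-0.8, 6.6, 4.1]
gripper_width: 0.0109
finger_force: 41.6
```

{"name": "arm_command", "arguments": {"newtons": 40, "targets": [{"tx": 0, "ty": 0, "tz": 0, "wx": 0, "wy": 0, "wz": 0, "gripper": 0.5}, {"tx": 0, "ty": 0, "tz": 0, "wx": 0, "wy": 0, "wz": 0, "gripper": 0.5}, {"tx": 0, "ty": 0, "tz": 0, "wx": 0, "wy": 0, "wz": 0, "gripper": 0.5}, {"tx": 0, "ty": 0, "tz": -20, "wx": 0, "wy": 0, "wz": 0, "gripper": 0.5}, {"tx": 0, "ty": 0, "tz": -45, "wx": 0, "wy": 0, "wz": 0, "gripper": 0.5}, {"tx": 0, "ty": 0, "tz": 0, "wx": 0, "wy": 0, "wz": 0, "gripper": 0.5}, {"tx": 0, "ty": 0, "tz": 0, "wx": 0, "wy": 0, "wz": 0, "gripper": 0.5}, {"tx": 0, "ty": 0, "tz": 0, "wx": 0, "wy": 0, "wz": 0, "gripper": 0.5}]}}

```text
clock: 12.75
tool_pos: [0.4537, -0.0659, 0.1195]
orientation: [-0.0, 0.924, 0.383, -0.001]
contact_force: [0.4, 0.1, -0.4]
gripper_width: 0.0432
finger_force: 0.0
```

{"name": "arm_command", "arguments": {"newtons": 40, "targets": [{"tx": -2.2, "ty": 47.3, "tz": 0, "wx": 0, "wy": 0, "wz": 0, "gripper": 1}, {"tx": -2.2, "ty": 47.3, "tz": 0, "wx": 0, "wy": 0, "wz": 0, "gripper": 1}, {"tx": 0, "ty": 0, "tz": 0, "wx": 0, "wy": 0, "wz": 8.1, "gripper": 1}, {"tx": 0, "ty": 0, "tz": 0, "wx": 0, "wy": 0, "wz": 8.1, "gripper": 1}, {"tx": 0, "ty": 0, "tz": 0, "wx": 0, "wy": 0, "wz": 8.1, "gripper": 1}, {"tx": 0, "ty": 0, "tz": 0, "wx": 0, "wy": 0, "wz": 8.1, "gripper": 1}, {"tx": 0, "ty": 0, "tz": 0, "wx": 0, "wy": 0, "wz": 8, "gripper": 1}, {"tx": 0, "ty": 0, "tz": 0, "wx": 0, "wy": 0, "wz": 0, "gripper": 1}]}}

```text
clock: 13.55
tool_pos: [0.5168, -0.1355, 0.1182]
orientation: [-0.001, 0.999, 0.04, -0.002]
contact_force: [0.1, -0.2, -0.3]
gripper_width: -0.0005
finger_force: 0.0
```

{"name": "arm_command", "arguments": {"newtons": 40, "targets": [{"tx": 0, "ty": 0, "tz": 0, "wx": 0, "wy": 0, "wz": 0, "gripper": 1}, {"tx": 0, "ty": 0, "tz": 45, "wx": 0, "wy": 0, "wz": 0, "gripper": 1}, {"tx": 0, "ty": 0, "tz": 22, "wx": 0, "wy": 0, "wz": 0, "gripper": 1}, {"tx": 0, "ty": 0, "tz": 0, "wx": 0, "wy": 0, "wz": 0, "gripper": 1}, {"tx": 0, "ty": 0, "tz": 0, "wx": 0, "wy": 0, "wz": 0, "gripper": 1}, {"tx": 8, "ty": 0, "tz": 0, "wx": 0, "wy": 0, "wz": 0, "gripper": 1}, {"tx": 8, "ty": 0, "tz": 0, "wx": 0, "wy": 0, "wz": 0, "gripper": 1}, {"tx": 0, "ty": 0, "tz": 0, "wx": 0, "wy": 0, "wz": 0, "gripper": 1}]}}

```text
clock: 14.35
tool_pos: [0.5368, -0.1351, 0.055]
orientation: [0.001, 0.999, 0.041, 0.002]
contact_force: [0.4, -0.5, -0.2]
gripper_width: -0.0002
finger_force: 0.0
```

{"name": "arm_command", "arguments": {"targets": [{"tx": 10, "ty": 0, "tz": 0, "wx": 0, "wy": 0, "wz": 0, "gripper": 1}, {"tx": 14, "ty": 0, "tz": 0, "wx": 0, "wy": 0, "wz": 0, "gripper": 1}, {"tx": 14, "ty": 0, "tz": 0, "wx": 0, "wy": 0, "wz": 0, "gripper": 1}, {"tx": 14, "ty": 0, "tz": 0, "wx": 0, "wy": 0, "wz": 0, "gripper": 1}, {"tx": 14, "ty": 0, "tz": 0, "wx": 0, "wy": 0, "wz": 0, "gripper": 1}, {"tx": 8, "ty": 0, "tz": 0, "wx": 0, "wy": 0, "wz": 0, "gripper": 1}, {"tx": 5, "ty": 0, "tz": 0, "wx": 0, "wy": 0, "wz": 0, "gripper": 1}, {"tx": 0, "ty": 0, "tz": 0, "wx": 0, "wy": 0, "wz": 0, "gripper": 1}]}}

```text
clock: 15.15
tool_pos: [0.614, -0.1282, 0.0535]
orientation: [0.0, 0.999, 0.04, 0.001]
contact_force: [-0.4, 0.8, 0.2]
gripper_width: -0.0001
finger_force: 0.0
```

```bash
cat > lid.py <<'E'
from h import *
for n in("scene","side"):
    w=arm.read_camera(n); P,u,v=pts(w,np.ones((480,640),bool))
    d=P[:,:2]-[.5453,-.1337]; q=np.stack([d@[.9966,.0819],d@[-.0819,.9966]],1)*1000
    m=(abs(q[:,1])<72)&(abs(P[:,2]-.042)<.003)&(q[:,0]>-45)&(q[:,0]<200)
    h=(abs(q[:,1])<45)&(abs(q[:,1])>18)&(abs(P[:,2]-.067)<.0025)&(q[:,0]>-45)&(q[:,0]<200)
    print(n,np.percentile(q[m,0],[1,50,99.5]).round(1),h.sum(),np.percentile(q[h,0],[5,50,95]).round(1) if h.any() else"")
E
python3 lid.py
```

```text
scene [ 39.  100.3 136.6] 81 [82.3 88.  93.1]
side [ 36.5  68.9 134.6] 35 [80.  84.6 90.1]
```

{"name": "arm_command", "arguments": {"targets": [{"tx": 5, "ty": 0, "tz": 0, "wx": 0, "wy": 0, "wz": 0, "gripper": 1}, {"tx": 4, "ty": 0, "tz": 0, "wx": 0, "wy": 0, "wz": 0, "gripper": 1}, {"tx": 2, "ty": 0, "tz": 0, "wx": 0, "wy": 0, "wz": 0, "gripper": 1}, {"tx": 1, "ty": 0, "tz": 0, "wx": 0, "wy": 0, "wz": 0, "gripper": 1}, {"tx": 0, "ty": 0, "tz": 0, "wx": 0, "wy": 0, "wz": 0, "gripper": 1}, {"tx": -15, "ty": 0, "tz": 0, "wx": 0, "wy": 0, "wz": 0, "gripper": 1}, {"tx": -15, "ty": 0, "tz": -10, "wx": 0, "wy": 0, "wz": 0, "gripper": 1}, {"tx": 0, "ty": 0, "tz": -50, "wx": 0, "wy": 0, "wz": 0, "gripper": 1}]}}

```text
clock: 16.05
tool_pos: [0.5879, -0.1278, 0.1065]
orientation: [-0.003, 0.999, 0.04, -0.007]
contact_force: [0.2, 0.3, 0.4]
gripper_width: -0.0
finger_force: 0.0
```

```bash
python3 lid.py; python3 - <<'E'
from h import *
s,p,R=state(); print(p,R.round(3).tolist())
for n in ("scene","side"):
    w=arm.read_camera(n)
    P,u,v=pts(w,np.ones((480,640),bool))
    m=(abs(P[:,2]-.07)<.0025)&(abs(P[:,0]-.573)<.035)&(abs(P[:,1]-.235)<.045)
    print(n,m.sum(),np.median(P[m],0).round(4),cv2.minAreaRect((P[m,:2]*1000).astype(np.float32)))
E
```

```text
scene [ 49.1 107.9 147.1] 81 [ 93.4  99.2 103.3]
side [ 47.6  84.2 145.2] 48 [ 90.4  96.6 100.7]
[ 0.60034525 -0.131541    0.12073717] [[0.997, 0.08, 0.014], [0.08, -0.997, -0.004], [0.013, 0.006, -1.0]]
scene 571 [0.5699 0.2289 0.0701] ((572.028076171875, 228.273193359375), (41.71660614013672, 51.66585922241211), 83.85879516601562)
side 172 [0.568  0.2245 0.0696] ((570.8848876953125, 225.4366455078125), (43.66062545776367, 48.36560821533203), 85.31340026855469)
```

{"name": "arm_command", "arguments": {"targets": [{"tx": 0, "ty": 0, "tz": -45, "wx": 0, "wy": 0, "wz": 0, "gripper": 0.25}, {"tx": 0, "ty": 0, "tz": -45, "wx": 0, "wy": 0, "wz": 0, "gripper": 0.25}, {"tx": 0, "ty": 0, "tz": -45, "wx": 0, "wy": 0, "wz": 0, "gripper": 0.25}, {"tx": -8.4, "ty": -45.6, "tz": 0, "wx": 0, "wy": 0, "wz": 0, "gripper": 0.25}, {"tx": -8.4, "ty": -45.6, "tz": 0, "wx": 0, "wy": 0, "wz": 0, "gripper": 0.25}, {"tx": -8.4, "ty": -45.6, "tz": 0, "wx": 0, "wy": 0, "wz": 0, "gripper": 0.25}, {"tx": -8.4, "ty": -45.6, "tz": 0, "wx": 0, "wy": 0, "wz": 0, "gripper": 0.25}, {"tx": -8.4, "ty": -45.6, "tz": 0, "wx": 0, "wy": 0, "wz": 0, "gripper": 0.25}]}}

```text
clock: 17.05
tool_pos: [0.5336, 0.0958, 0.2469]
orientation: [-0.0, 0.999, 0.04, -0.001]
contact_force: [0.8, 0.6, 0.4]
gripper_width: 0.0639
finger_force: 0.0
```

{"name": "arm_command", "arguments": {"targets": [{"tx": -8.4, "ty": -45.6, "tz": 0, "wx": 0, "wy": 0, "wz": 0, "gripper": 0.25}, {"tx": -8.4, "ty": -45.6, "tz": 0, "wx": 0, "wy": 0, "wz": 0, "gripper": 0.25}, {"tx": -8.4, "ty": -45.6, "tz": 0, "wx": 0, "wy": 0, "wz": 0, "gripper": 0.25}, {"tx": 0, "ty": 0, "tz": 0, "wx": 0, "wy": 0, "wz": 0, "gripper": 0.25}, {"tx": 0, "ty": 0, "tz": 0, "wx": 0, "wy": 0, "wz": 0, "gripper": 0.25}, {"tx": 0, "ty": 0, "tz": 0, "wx": 0, "wy": 0, "wz": 0, "gripper": 0.25}, {"tx": 0, "ty": 0, "tz": 0, "wx": 0, "wy": 0, "wz": 0, "gripper": 0.25}, {"tx": 0, "ty": 0, "tz": 0, "wx": 0, "wy": 0, "wz": 0, "gripper": 0.25}]}}

```text
clock: 17.85
tool_pos: [0.4992, 0.2273, 0.2481]
orientation: [0.0, 0.999, 0.039, -0.0]
contact_force: [-0.8, -1.5, 0.7]
gripper_width: 0.0638
finger_force: 0.0
```

```bash
python3 - <<'E'
from h import *
s,p,R=state(); print(s["clock"],p,R.round(3).tolist(),s["qpos"])
w=arm.read_camera("wrist")
P,u,v=pts(w,np.ones((480,640),bool))
m=(abs(P[:,2]-.07)<.0025)&(abs(P[:,0]-.573)<.036)&(abs(P[:,1]-.23)<.045)
q=P[m,:2]; 
c,sz,a=cv2.minAreaRect((q*1000).astype(np.float32)); print(m.sum(),c,sz,a)
# fit template outline
L=25.; poly=np.array([[-25,-21],[11.5,-19.75],[25,0],[11.5,19.75],[-25,21]])/1000
from scipy.optimize import minimize
def cost(x):
    cs,sn=np.cos(x[2]),np.sin(x[2]); d=q-x[:2]/1000; l=np.stack([d@[cs,sn],d@[-sn,cs]],1)*1000
    o=[ -25-l[:,0], (l[:,1]-21+1.25*(l[:,0]+25)/36.5)]
    e=np.maximum.reduce([-25-l[:,0],abs(l[:,1])-21+1.25*(l[:,0]+25)/36.5,((l[:,0]-25)*19.75+abs(l[:,1])*13.5)/23.92,np.zeros(len(l))])
    return (e**2).mean()
md=q.mean(0)*1000
r=min((minimize(cost,[md[0],md[1],a0],method="Nelder-Mead",options=dict(xatol=1e-3,fatol=1e-6)) for a0 in(-.4,0,.4)),key=lambda r:r.fun)
print(r.x,r.fun)
cv2.imwrite("pics/k1.png",ortho(w,r.x[:2]/1000,r.x[2],.11,.07))
E
```

```text
17.85 [0.49918652 0.22725583 0.24809902] [[0.997, 0.078, -0.0], [0.078, -0.997, -0.0], [-0.0, 0.0, -1.0]] [ 2.99296279e-01  4.03683412e-02  1.77750162e+00 -1.05226568e-04
  1.32401569e+00  1.79186106e+00]
2287 (572.3178100585938, 227.15106201171875) (41.7747802734375, 49.55796813964844) 84.94096374511719
[ 5.72546222e+02  2.27240719e+02 -8.33511427e-02] 1.0341577822415117e-07
```

View pics/k1.png

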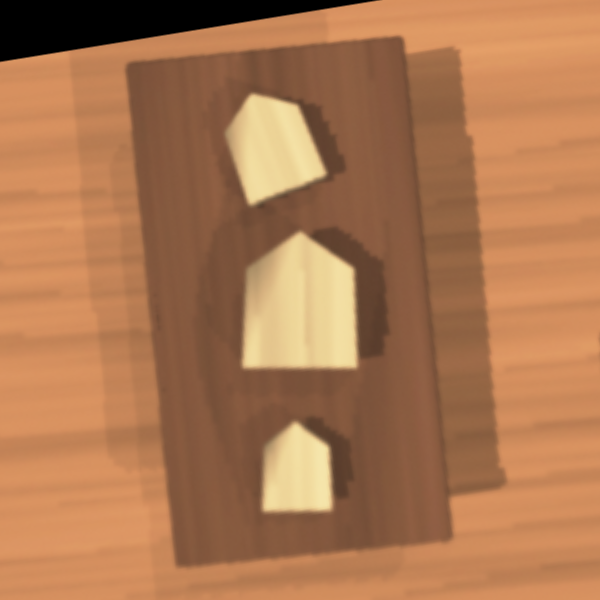

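The king is in the middle, point up at (300,232) and base at row 368. The gold is at the far end at (275,150) and the pawn at the near end at (297,468). The fitted outline puts the king at (0.5725, 0.2272) with yaw -0.083.

{"name": "arm_command", "arguments": {"newtons": 40, "targets": [{"tx": 35, "ty": 2.6, "tz": 0, "wx": 0, "wy": 0, "wz": 0, "gripper": 0.25}, {"tx": 35, "ty": 2.6, "tz": 0, "wx": 0, "wy": 0, "wz": 0, "gripper": 0.25}, {"tx": 0, "ty": 0, "tz": 50, "wx": 0, "wy": 0, "wz": 4.6, "gripper": 0.25}, {"tx": 0, "ty": 0, "tz": 50, "wx": 0, "wy": 0, "wz": 4.6, "gripper": 0.25}, {"tx": 0, "ty": 0, "tz": 48, "wx": 0, "wy": 0, "wz": 0, "gripper": 0.25}, {"tx": 0, "ty": 0, "tz": 0, "wx": 0, "wy": 0, "wz": 0, "gripper": 0.25}, {"tx": 0, "ty": 0, "tz": 0, "wx": 0, "wy": 0, "wz": 0, "gripper": 0.25}, {"tx": 0, "ty": 0, "tz": 0, "wx": 0, "wy": 0, "wz": 0, "gripper": 0.25}]}}

```text
clock: 18.7
tool_pos: [0.5718, 0.2295, 0.104]
orientation: [-0.001, 0.999, -0.04, 0.003]
contact_force: [-0.0, -0.3, 0.1]
gripper_width: 0.064
finger_force: 0.0
```

{"name": "arm_command", "arguments": {"newtons": 40, "targets": [{"tx": -1, "ty": 1, "tz": 20, "wx": 0, "wy": 0, "wz": 0, "gripper": 0.25}, {"tx": 0, "ty": 0, "tz": 15, "wx": 0, "wy": 0, "wz": 0, "gripper": 0.25}, {"tx": 0, "ty": 0, "tz": 10, "wx": 0, "wy": 0, "wz": 0, "gripper": 0.25}, {"tx": 0, "ty": 0, "tz": 0, "wx": 0, "wy": 0, "wz": 0, "gripper": 0.25}, {"tx": 0, "ty": 0, "tz": 0, "wx": 0, "wy": 0, "wz": 0, "gripper": 0.25}, {"tx": 0, "ty": 0, "tz": 0, "wx": 0, "wy": 0, "wz": 0, "gripper": 0.25}, {"tx": 0, "ty": 0, "tz": 0, "wx": 0, "wy": 0, "wz": 0, "gripper": 0.25}, {"tx": 0, "ty": 0, "tz": 0, "wx": 0, "wy": 0, "wz": 0, "gripper": 0.25}]}}

```text
clock: 19.5
tool_pos: [0.5683, 0.2282, 0.0559]
orientation: [-0.0, 0.999, -0.04, 0.0]
contact_force: [-0.0, 0.3, 0.6]
gripper_width: 0.0641
finger_force: 0.0
```

{"name": "arm_command", "arguments": {"newtons": 35, "targets": [{"tx": 0, "ty": 0, "tz": 0, "wx": 0, "wy": 0, "wz": 0, "gripper": 1}, {"tx": 0, "ty": 0, "tz": 0, "wx": 0, "wy": 0, "wz": 0, "gripper": 1}, {"tx": 0, "ty": 0, "tz": 0, "wx": 0, "wy": 0, "wz": 0, "gripper": 1}, {"tx": 0, "ty": 0, "tz": 0, "wx": 0, "wy": 0, "wz": 0, "gripper": 1}, {"tx": 0, "ty": 0, "tz": 0, "wx": 0, "wy": 0, "wz": 0, "gripper": 1}, {"tx": 0, "ty": 0, "tz": -20, "wx": 0, "wy": 0, "wz": 0, "gripper": 1}, {"tx": 0, "ty": 0, "tz": -40, "wx": 0, "wy": 0, "wz": 0, "gripper": 1}, {"tx": 0, "ty": 0, "tz": -40, "wx": 0, "wy": 0, "wz": 0, "gripper": 1}]}}

```text
clock: 20.3
tool_pos: [0.5661, 0.2275, 0.1542]
orientation: [0.001, 0.999, -0.04, -0.002]
contact_force: [1.0, 0.2, -0.5]
gripper_width: 0.0395
finger_force: 35.5
```

{"name": "arm_command", "arguments": {"newtons": 35, "targets": [{"tx": -7.4, "ty": 46, "tz": -5, "wx": 0, "wy": 0, "wz": 0, "gripper": 1}, {"tx": -7.4, "ty": 46, "tz": -5, "wx": 0, "wy": 0, "wz": 0, "gripper": 1}, {"tx": -7.4, "ty": 46, "tz": -5, "wx": 0, "wy": 0, "wz": 0, "gripper": 1}, {"tx": -7.4, "ty": 46, "tz": -5, "wx": 0, "wy": 0, "wz": 0, "gripper": 1}, {"tx": -7.4, "ty": 46, "tz": -5, "wx": 0, "wy": 0, "wz": 0, "gripper": 1}, {"tx": -7.4, "ty": 46, "tz": -5, "wx": 0, "wy": 0, "wz": 0, "gripper": 1}, {"tx": -7.4, "ty": 46, "tz": -5, "wx": 0, "wy": 0, "wz": 0, "gripper": 1}, {"tx": -7.4, "ty": 46, "tz": -5, "wx": 0, "wy": 0, "wz": 0, "gripper": 1}]}}

```text
clock: 21.1
tool_pos: [0.4781, -0.1355, 0.195]
orientation: [-0.0, 0.999, -0.04, -0.0]
contact_force: [1.1, -0.2, -0.1]
gripper_width: 0.0396
finger_force: 35.6
```

{"name": "arm_command", "arguments": {"newtons": 35, "targets": [{"tx": 0, "ty": 0, "tz": 0, "wx": 0, "wy": 0, "wz": -4.6, "gripper": 1}, {"tx": 0, "ty": 0, "tz": 0, "wx": 0, "wy": 0, "wz": -4.6, "gripper": 1}, {"tx": 0, "ty": 0, "tz": 0, "wx": 0, "wy": 0, "wz": 0, "gripper": 1}, {"tx": 0, "ty": 0, "tz": 0, "wx": 0, "wy": 0, "wz": 0, "gripper": 1}, {"tx": 0, "ty": 0, "tz": 0, "wx": 0, "wy": 0, "wz": 0, "gripper": 1}, {"tx": 0, "ty": 0, "tz": 0, "wx": 0, "wy": 0, "wz": 0, "gripper": 1}, {"tx": 0, "ty": 0, "tz": 0, "wx": 0, "wy": 0, "wz": 0, "gripper": 1}, {"tx": 0, "ty": 0, "tz": 0, "wx": 0, "wy": 0, "wz": 0, "gripper": 1}]}}

```text
clock: 21.9
tool_pos: [0.4794, -0.1338, 0.1953]
orientation: [0.0, 0.999, 0.04, -0.0]
contact_force: [-0.2, 0.2, -1.1]
gripper_width: 0.04
finger_force: 35.6
```

```bash
python3 - <<'E'
from h import *
s,p,R=state(); print(s["clock"],p,R.round(3).tolist())
w=arm.read_camera("wrist"); np.save("w1.npy",w,allow_pickle=True)
cv2.imwrite("pics/d1.png",np.hstack([cv2.resize(w["img"],(400,300)),ortho(w,(.5453,-.1337),.082,.075,.022,300)]))
P,u,v=pts(w,np.ones((480,640),bool))
d=P[:,:2]-[.5453,-.1337]; q=np.stack([d@[.9966,.0819],d@[-.0819,.9966]],1)*1000
m=(abs(P[:,2]-.0135)<.003)&(abs(q[:,0])<35)&(abs(q[:,1])<30)
print("cutout",m.sum(),np.percentile(q[m],[1,99],axis=0).round(1),cv2.minAreaRect(q[m].astype(np.float32)))
# king top in tool frame
l=(P-p)@R*1000
k=(abs(l[:,1])<30)&(abs(l[:,0])<45)&(l[:,2]>-30)&(l[:,2]<10)
print("king",k.sum(),np.percentile(l[k],[1,10,50,90,99],axis=0).round(1))
E
```

```text
21.9 [ 0.47944915 -0.13379992  0.19528995] [[0.997, 0.081, -0.0], [0.081, -0.997, -0.0], [-0.0, 0.0, -1.0]]
cutout 2695 [[-26.4 -22. ]
 [ 23.8  22. ]] ((0.2898712158203125, 0.22930908203125), (45.58306121826172, 53.54765319824219), 89.84243774414062)
king 12548 [[-19.8 -28.3 -29. ]
 [-14.1 -18.2 -17.8]
 [  6.8   0.6 -13.1]
 [ 21.9  19.4 -10.3]
 [ 28.3  26.5   4.4]]
```

View pics/d1.png

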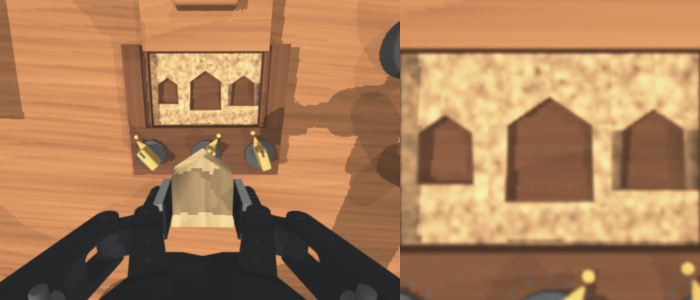

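The left half shows the king held point-forward at (203,190). The right half shows the open case with the large cutout centred at (550,150) in the rectified view, within 0.3 mm of my estimate. Before descending I'll check the tilt and offset of the king in the grip.

```bash
python3 - <<'E'
from h import *
w=np.load("w1.npy",allow_pickle=True).item(); s,p,R=state()
P,u,v=pts(w,np.ones((480,640),bool)); l=(P-p)@R*1000
k=(abs(l[:,1])<15)&(abs(l[:,0])<32)&(l[:,2]>-25)&(l[:,2]<0)
A=l[k]; C=np.c_[A[:,:2],np.ones(len(A))]; f=np.linalg.lstsq(C,A[:,2],rcond=None)[0]
for _ in range(5):
    r=abs(C@f-A[:,2])<1.5; f=np.linalg.lstsq(C[r],A[r,2],rcond=None)[0]
print(k.sum(),r.sum(),f, A[r].min(0),A[r].max(0))
g=(abs(l[:,1])<24)&(abs(l[:,0])<34)&(abs(np.c_[l[:,:2],np.ones(len(l))]@f-l[:,2])<2)
print(cv2.minAreaRect(l[g,:2].astype(np.float32)),[(x,l[g&(abs(l[:,0]-x)<1.5),1].min().round(1),l[g&(abs(l[:,0]-x)<1.5),1].max().round(1)) for x in(-18,-10,10,18,24)])
E
```

```text
7955 7292 [-8.81064545e-04  1.38252621e-03 -1.31232408e+01] [-21.0340801  -14.99667252 -14.61376743] [ 29.43826127  14.99981378 -11.61842525]
((4.187379837036133, 0.05332374572753906), (50.506309509277344, 47.84917449951172), 0.1469876617193222) [(-18, np.float64(-19.9), np.float64(21.4)), (-10, np.float64(-19.2), np.float64(20.8)), (10, np.float64(-23.9), np.float64(24.0)), (18, np.float64(-18.2), np.float64(19.7)), (24, np.float64(-9.6), np.float64(10.8))]
```

{"name": "arm_command", "arguments": {"newtons": 35, "targets": [{"tx": 31, "ty": 2.3, "tz": 0, "wx": 0, "wy": 0, "wz": 0, "gripper": 1}, {"tx": 31, "ty": 2.2, "tz": 0, "wx": 0, "wy": 0, "wz": 0, "gripper": 1}, {"tx": 0, "ty": 0, "tz": 50, "wx": 0, "wy": 0, "wz": 0, "gripper": 1}, {"tx": 0, "ty": 0, "tz": 50, "wx": 0, "wy": 0, "wz": 0, "gripper": 1}, {"tx": 0, "ty": 0, "tz": 45, "wx": 0, "wy": 0, "wz": 0, "gripper": 1}, {"tx": 0, "ty": 0, "tz": 0, "wx": 0, "wy": 0, "wz": 0, "gripper": 1}, {"tx": 0, "ty": 0, "tz": 0, "wx": 0, "wy": 0, "wz": 0, "gripper": 1}, {"tx": 0, "ty": 0, "tz": 0, "wx": 0, "wy": 0, "wz": 0, "gripper": 1}]}}

```text
clock: 22.75
tool_pos: [0.5442, -0.1346, 0.0535]
orientation: [0.001, 0.999, 0.04, 0.003]
contact_force: [0.2, -0.8, -0.0]
gripper_width: 0.0395
finger_force: 35.7
```

{"name": "arm_command", "arguments": {"newtons": 35, "targets": [{"tx": 0, "ty": 0, "tz": 0, "wx": 0, "wy": 0, "wz": 0, "gripper": 1}, {"tx": 0, "ty": 0, "tz": 0, "wx": 0, "wy": 0, "wz": 0, "gripper": 1}, {"tx": 0, "ty": 0, "tz": 0, "wx": 0, "wy": 0, "wz": 0, "gripper": 1}, {"tx": 0, "ty": 0, "tz": 0, "wx": 0, "wy": 0, "wz": 0, "gripper": 1}, {"tx": 0, "ty": 0, "tz": 0, "wx": 0, "wy": 0, "wz": 0, "gripper": 1}, {"tx": 0, "ty": 0, "tz": 0, "wx": 0, "wy": 0, "wz": 0, "gripper": 1}, {"tx": 0, "ty": 0, "tz": 0, "wx": 0, "wy": 0, "wz": 0, "gripper": 1}, {"tx": 0, "ty": 0, "tz": 0, "wx": 0, "wy": 0, "wz": 0, "gripper": 1}]}}

```text
clock: 23.55
tool_pos: [0.5414, -0.1335, 0.0501]
orientation: [-0.0, 0.999, 0.04, -0.0]
contact_force: [0.2, -0.1, -0.4]
gripper_width: 0.0399
finger_force: 35.7
```

Settled on target at (0.5414, -0.1335). I'll lower it in.

{"name": "arm_command", "arguments": {"newtons": 35, "targets": [{"tx": 0, "ty": 0, "tz": 8, "wx": 0, "wy": 0, "wz": 0, "gripper": 1}, {"tx": 0, "ty": 0, "tz": 8, "wx": 0, "wy": 0, "wz": 0, "gripper": 1}, {"tx": 0, "ty": 0, "tz": 4, "wx": 0, "wy": 0, "wz": 0, "gripper": 1}, {"tx": 0, "ty": 0, "tz": 3, "wx": 0, "wy": 0, "wz": 0, "gripper": 1}, {"tx": 0, "ty": 0, "tz": 2, "wx": 0, "wy": 0, "wz": 0, "gripper": 1}, {"tx": 0, "ty": 0, "tz": 2, "wx": 0, "wy": 0, "wz": 0, "gripper": 1}, {"tx": 0, "ty": 0, "tz": 0, "wx": 0, "wy": 0, "wz": 0, "gripper": 1}, {"tx": 0, "ty": 0, "tz": 0, "wx": 0, "wy": 0, "wz": 0, "gripper": 1}]}}

```text
clock: 24.35
tool_pos: [0.5417, -0.1336, 0.0235]
orientation: [0.0, 0.999, 0.04, 0.0]
contact_force: [-0.6, -0.8, -0.4]
gripper_width: 0.0401
finger_force: 35.7
```

{"name": "arm_command", "arguments": {"newtons": 35, "targets": [{"tx": 0, "ty": 0, "tz": 1, "wx": 0, "wy": 0, "wz": 0, "gripper": 1}, {"tx": 0, "ty": 0, "tz": 0, "wx": 0, "wy": 0, "wz": 0, "gripper": 0.3}, {"tx": 0, "ty": 0, "tz": 0, "wx": 0, "wy": 0, "wz": 0, "gripper": 0.3}, {"tx": 0, "ty": 0, "tz": 0, "wx": 0, "wy": 0, "wz": 0, "gripper": 0.3}, {"tx": 0, "ty": 0, "tz": -20, "wx": 0, "wy": 0, "wz": 0, "gripper": 0.3}, {"tx": 0, "ty": 0, "tz": -45, "wx": 0, "wy": 0, "wz": 0, "gripper": 0.3}, {"tx": -35, "ty": 0, "tz": -35, "wx": 0, "wy": 0, "wz": 0, "gripper": 0.3}, {"tx": -35, "ty": 0, "tz": -35, "wx": 0, "wy": 0, "wz": 0, "gripper": 0.3}]}}

```text
clock: 25.15
tool_pos: [0.4718, -0.1394, 0.1592]
orientation: [0.0, 0.999, 0.041, 0.001]
contact_force: [0.1, 0.1, 1.2]
gripper_width: 0.0599
finger_force: 0.0
```

```bash
cat > chk.py <<'E'
from h import *
s,p,R=state(); print(s["clock"],p)
w=arm.read_camera("wrist")
P,u,v=pts(w,np.ones((480,640),bool))
d=P[:,:2]-[.5453,-.1337]; q=np.stack([d@[.9966,.0819],d@[-.0819,.9966],P[:,2]-.034],1)*1000
m=(abs(q[:,2])<6)&(abs(q[:,0])<36)&(abs(q[:,1])<30)
c=np.c_[q[m,:2],np.ones(m.sum())]; f=np.linalg.lstsq(c,q[m,2],rcond=None)[0]
print("king top vs .034:",m.sum(),f.round(4),cv2.minAreaRect(q[m,:2].astype(np.float32)))
k=(abs(P[:,2]-.022)<.003)&(abs(q[:,0])<45)&(abs(q[:,1])<72)
print("cork",np.median(P[k,2]))
cv2.imwrite("pics/e1.png",w["img"])
E
python3 chk.py
```

```text
25.15 [ 0.47181125 -0.13941466  0.1591829 ]
king top vs .034: 3356 [ 0.0016 -0.0014 -1.0165] ((0.8908252716064453, -0.5820655822753906), (41.484493255615234, 49.272281646728516), 89.9547348022461)
cork 0.021021758547111725
```

View pics/e1.png

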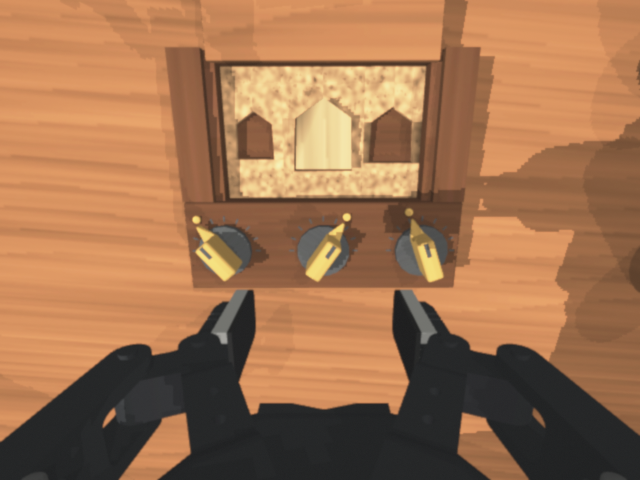

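The king lies flat in the large cutout at (323,135), its top 12 mm above the cork, so it is fully home. All three noses point at their studs, at (197,219), (347,217) and (409,212), and nothing touches the gripper. Handing in.

```bash
python3 lid.py; python3 -c "
from cell import arm; print(arm.finish_job())"
```

```text
scene [ 49.2 107.9 147.2] 81 [ 92.3  98.6 103.6]
side [ 47.4  88.6 145.5] 66 [ 90.4  96.1 101.6]
the job is handed in; nothing more can be done
None
```

The job is handed in at about 25 s: all three dials are on their studs, the lid is about 97 mm open, and the king lies flat and fully home in the large cutout (no press was needed), with nothing else disturbed. The hand-in returned no verdict, so this rests on my own camera measurements.

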